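# Rack the loaded parts tray

## Robot

A 7-joint arm with a two-finger parallel gripper is mounted at the origin on a cart in front of the work surface, level with it; the furniture and walls round the work are solid. World frame = base frame: x ahead of the robot, y to its left, z up, the work surface at z = 0. Lengths are in m, angles in rad, forces in N, time in s.
With the tool pointing down it reaches from about 0.4 to 0.85 m from the base axis. Payload 4.5 kg.
Tool frame: the origin (TCP) lies at the very end of the fingers, on their centre line; the grasp point (between the pads) lies 19 mm behind it; z points along the fingers, y is the line along which they close (so a half turn about z gives the same grasp; the last joint's range is limited). The gripper opens to 85 mm and grips with 20 to 120 N. Pads are 22 mm wide; open, the fingers measure 114 mm over their backs; the gripper's body (76 mm by 85 mm) begins 54 mm behind the grasp point. The pads swing forward as they close: fully open they stand 13 mm farther back than shut.
Start: joints at [1.382, 0.689, -0.195, 1.565, 0.157, 0.902, -0.215], TCP at [0.138, -0.61, 0.231] pointing down, gripper open.
Joint ranges: [-3.01, 3.01], [-0.46, 2.08], [-1.47, 1.51], [0.13, 2.56], [-1, 4.14], [0.04, 2.09], [-2.66, 2.66]. Speed limits (rad/s): [2.57, 2.57, 3.14, 3.14, 3.14, 3.14, 3.14].

## Interface

Orientations are given as a rotation vector (axis times angle).
In Python, from station import env, hand, cams, job gives the robot as it stands. Calls block until the motion is done:
- env.move_ptp(position, orientation): joint-space move of the TCP to a pose.
- env.servo_line(position, rotation=None, speed=0.15): straight line of the TCP; rotation=None keeps the orientation; speed is the mean speed in m/s.
- env.move_joints(angles): joint-space move.
- hand.gripper_to(opening, strength=None): finger opening in m; strength is the grip in N (None keeps the last); returns when the fingers have stopped.
- env.sleep(seconds).
- env.inverse_kinematics(position, orientation): joint angles nearest the present ones, or None.
- env.get_state(): the state.
- cams.camera(name): name is "scene" or "top"; returns a dict with "image" (480x640x3 uint8, red, green, blue), "K" (3x3 intrinsics, pixels), "extrinsics" (4x4, takes a point from camera to world coordinates). Camera axes: x right, y up, looking along -z (the intrinsics and any distortion apply to the point x, -y, -z); pixel columns grow to the right and rows downward; lengths in m; the calibration is good to about 2 mm. A picture is of the moment at which its call begins. There is no depth.
A pose or a line that the arm cannot do raises env.MotionError and nothing moves.
- job.close_job(): hands the job in; it is judged then, once.
The state is a dict: "time": time; "joints": joint angles; "qd": joint speeds; "tau": joint torques, N m; "tcp_pos": TCP position; "ee_rot": TCP orientation; "force": force on the tool from outside, world axes, zero at the start; "ft_torque": the same for the moment, N m; "finger_gap": finger opening in m; "finger_force": force on a finger pad.
Only numpy, scipy, OpenCV 4.12 (cv2) and the standard library are available. Lean on these libraries where they do the work, as an engineer would, in place of code of your own. Each camera call takes 0.05 s, during which the arm holds its last target. There are 200 camera calls.

## Task

Put away the parts of the strip-down: lay both flat steel plates in the wide compartment of the loose parts tray, stacked squarely one on the other, then slide the loaded tray by its handle, without tipping it, fully home into the free bay of the bench rack and turn that bay's latch right across its front. Keep the two screws in the tray, and leave the other things on the bench where they are.

Things in the scene. Friction and masses are not known exactly. Their poses are not given: they have to be found in the camera images.
- rack: Low dark steel tray rack fixed to the bench, 2 bays, 430 wide (y), 150 deep (x), 44 high. Origin: on the bench, middle of the free bay's mouth; x points into the bay, y left to the other bay (200 mm away), which already holds a like tray behind a closed latch. Free bay: 175 wide between posts 25 thick, no floor (the tray slides on the bench), flared lead-ins from 22 mm before the mouth, 34 high.
- bay_mouth (a point): Middle of the free bay's mouth, 20 mm above the rack's origin. The bay's rear stop is 138 mm farther in: the fully home tray's rear wall touches it (tray origin then at rack x = 68, y = 0, front wall 2 mm before the mouth). Lips of the posts reach 5 mm over the tray's side rims at z = 41 to 44 mm.
- latch (a joint): Turn latch of the free bay: bar 75 long, 6 thick, at z = 40 to 48 mm (over the tray's side walls and handle), on an upright hinge at rack x = -9, y = -100 mm. 0 rad: closed, along rack +y across the bay, 4 mm before the home tray's front wall (blocked until the tray is home). Grows as it opens, anticlockwise from above; at 1.57 it points straight out of the rack. Stays where left.
- latch_knob (a point): Middle of the black round upright knob on the free bay's latch, 14 diameter, 30 high, at 62 mm from the hinge, 70 mm above the bench.
- tray: Loose bare sheet-steel tray, 140 deep (x), 170 wide (y), 3 mm sheet; side and rear walls 36 high, front wall (-x, with the handle) 50 high. Origin: centre of the underside without the handle; x points away from the handle. Floor top z = 3. A divider 26 high at y = -29.5 mm leaves a wide compartment (inside y -28 to 82, x -67 to 67, middle at y = 27) and a narrow one with the two screws.
- tray_handle (a point): Middle of the cross bar of the tray's pull handle: a square steel bar 10 x 10, 94 long along tray y, 55 mm in front of the front wall (50 mm clear gap), centre 24 mm above the bench.
- plate_a: Flat steel plate 96 (x) x 50 (y) x 10 mm with a 22 mm bore in the middle and four small holes, lying on the bench. Origin: centre of the underside.
- plate_b: The second, identical steel plate.
- screw_1: Flange screw 17 x 39 x 17 mm, lying in the tray's narrow compartment. Origin: centre of the underside.
- screw_2: Flange screw 17 x 35 x 17 mm, also in the narrow compartment.
- clutch_head: Bystander: red and black plastic and metal clutch casting 75 x 95 x 74 mm.
- cover_half: Bystander: long light-metal cover casting 94 x 260 x 29 mm.
- marker: Bystander: black and red marker pen 17 x 131 x 17 mm.

How it is judged:
On the way, in this order (a step that is already met when the one before it is completed fails the run):
1. both plates lie squarely one on the other in the tray's wide compartment, let go (x of plate_a in the frame of tray between -0.045 and 0.045 m and y of plate_a in the frame of tray between -0.005 and 0.059 m and contact force between the fingers and plate_a below 0.3 N and x of plate_b in the frame of tray between -0.045 and 0.045 m and y of plate_b in the frame of tray between -0.005 and 0.059 m and contact force between the fingers and plate_b below 0.3 N and ((z of plate_a in the frame of tray between 0 and 0.006 m and z of plate_b in the frame of tray between 0.01 and 0.0165 m) or (z of plate_b in the frame of tray between 0 and 0.006 m and z of plate_a in the frame of tray between 0.01 and 0.0165 m)) and horizontal distance between plate_a and plate_b below 0.006 m and angle between the x axis of plate_a and the x axis of plate_b, either way round below 0.1 rad), for 0.2 s.
2. the loaded tray is fully home in the free bay (x of tray in the frame of rack between 0.063 and 0.075 m and y of tray in the frame of rack between -0.006 and 0.006 m and height (world z) of tray below 0.005 m and angle between tray's own z axis and vertical below 0.05 rad), for 0.2 s.
At the end, for the whole second after the job is handed in: The tray stands level on the bench in the free bay within 5 mm of its rear stop; the plates lie flat in its wide compartment, one on the other, centres within 6 mm and edges within 0.1 rad; both screws are still in the tray; the free bay's latch is closed to within 0.12 rad; all at rest and let go (all of step 1 and all of step 2 and x of screw_1 in the frame of tray between -0.07 and 0.07 m and y of screw_1 in the frame of tray between -0.085 and 0.085 m and z of screw_1 in the frame of tray between -0.005 and 0.03 m and x of screw_2 in the frame of tray between -0.07 and 0.07 m and y of screw_2 in the frame of tray between -0.085 and 0.085 m and z of screw_2 in the frame of tray between -0.005 and 0.03 m and value of joint latch below 0.12 rad and linear speed of each of tray, plate_a, plate_b below 0.01 m/s); the robot touches nothing.
It fails at once if the clutch casting is pushed more than 30 mm from its place (distance of clutch_head from where it was at the start of the episode above 0.03 m).
It fails at once if the cover casting is pushed more than 30 mm from its place (distance of cover_half from where it was at the start of the episode above 0.03 m).
It fails at once if the marker is pushed more than 30 mm from its place (distance of marker from where it was at the start of the episode above 0.03 m).
It fails at once if the tray is tipped (angle between tray's own z axis and vertical above 0.35 rad).
It also fails if it takes over 72 s, if anything falls off the work surface, if the arm or the gripper's body presses on something with over 40 N, if the wrist force passes 120 N, or if a joint passes its speed limit or range.

## Working session

There is one attempt and no reset: what is moved stays moved. The work goes in short steps, each a Python script; the robot and the scene stay as the last script left them, time stands still between calls to the robot, and variables do not carry over. Pictures are saved under pics/ and viewed, at most 10 in all, crops included, and the job is handed in when it is done.

```bash
ls; mkdir -p pics; python3 - <<'E'
from station import env,hand,cams,job
import cv2,numpy as np
for n in("scene","top"):
    c=cams.camera(n); cv2.imwrite(f"pics/{n}0.png",c["image"][:,:,::-1]); print(n,c["K"].tolist(),np.round(c["extrinsics"],4).tolist(),[k for k in c])
s=env.get_state();print(s)
E
```

```text
pics
scene [[570.2741041985737, 0.0, 324.08750104543526], [0.0, 570.2741041985737, 248.75289415858683], [0.0, 0.0, 1.0]] [[0.868, 0.3857, -0.3129, 0.093], [-0.4966, 0.6859, -0.5319, -0.7432], [0.0095, 0.6171, 0.7869, 1.2299], [0.0, 0.0, 0.0, 1.0]] ['image', 'K', 'extrinsics']
top [[541.2615793564639, 0.0, 321.9459048415344], [0.0, 541.2615793564639, 246.7511577439673], [0.0, 0.0, 1.0]] [[-0.018, 0.9856, -0.1683, 0.2573], [-0.9998, -0.0198, -0.0093, 0.0497], [-0.0125, 0.1681, 0.9857, 1.6339], [0.0, 0.0, 0.0, 1.0]] ['image', 'K', 'extrinsics']
{'time': 0.1, 'joints': array([ 1.38175529,  0.68990294, -0.19453218,  1.56622726,  0.15731174,
        0.90250335, -0.21513029]), 'qd': array([-1.91378606e-03, -2.03693189e-03,  1.94079308e-03, -2.30135219e-03,
       -4.74330579e-05,  1.35252278e-03, -1.39984747e-03]), 'tau': array([-3.03092696e-03, -5.40608239e+01, -1.27109852e+00, -1.58986348e+01,
        9.48839384e-03,  4.45833386e-03,  6.20578788e-06]), 'tcp_pos': array([ 0.13795858, -0.60899313,  0.23056619]), 'ee_rot': array([-3.12049166e+00, -3.49229250e-01,  4.76647024e-04]), 'force': array([ 0.17673468,  0.60104235, -1.25942186]), 'ft_torque': array([-0.00728023, -0.00390487,  0.01694364]), 'finger_force': 0.0, 'finger_gap': 0.08549154190849995}
```

View pics/top0.png

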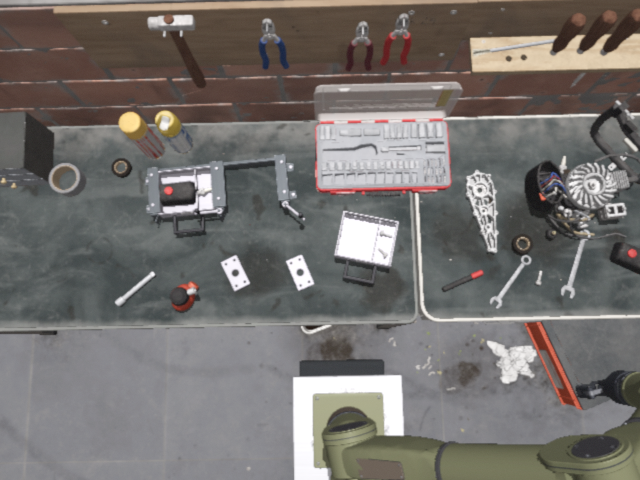

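View pics/scene0.png

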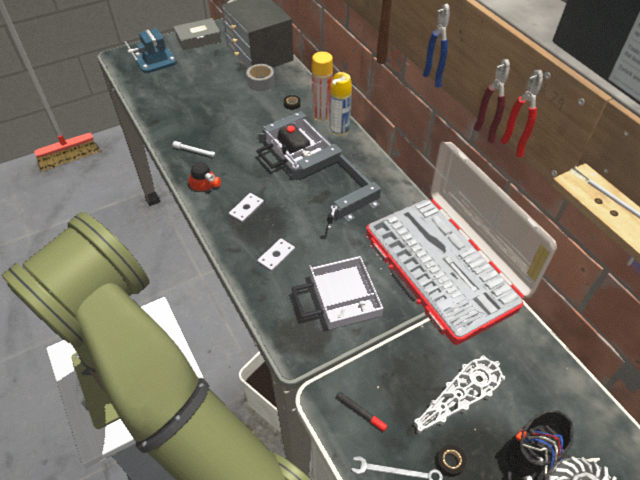

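The top view shows plates near (235,272) and (300,272), the tray at (365,240) with its handle toward the robot, the rack at (148–300,158–235) with the free bay on the right and the latch open near (293,212). The clutch head is at (185,295). Next I'll take enlarged crops and contours.

```bash
cat > H.py <<'E'
import cv2,numpy as np
from scipy.spatial.transform import Rotation as R
from station import env,hand,cams,job
def ray(c,uv,z):
    E=c["extrinsics"];K=c["K"];uv=np.atleast_2d(np.asarray(uv,float))
    d=np.c_[(uv[:,0]-K[0,2])/K[0,0],-(uv[:,1]-K[1,2])/K[1,1],-np.ones(len(uv))]@E[:3,:3].T
    return E[:3,3]+d*((z-E[2,3])/d[:,2])[:,None]
def proj(c,p):
    q=(np.atleast_2d(p)-c["extrinsics"][:3,3])@c["extrinsics"][:3,:3]
    return np.c_[c["K"][0,0]*q[:,0]/-q[:,2]+c["K"][0,2],c["K"][1,1]*-q[:,1]/-q[:,2]+c["K"][1,2]]
def blobs(c,roi,z,thr=170,amin=100):
    x0,y0,x1,y1=roi; g=c["image"].min(2)[y0:y1,x0:x1]
    m=cv2.morphologyEx((g>thr).astype(np.uint8)*255,cv2.MORPH_CLOSE,np.ones((5,5)))
    out=[]
    for k in cv2.findContours(m,cv2.RETR_EXTERNAL,cv2.CHAIN_APPROX_NONE)[0]:
        if cv2.contourArea(k)<amin: continue
        w=ray(c,k[:,0]+[x0,y0],z)[:,:2]
        (cx,cy),(a,b),t=cv2.minAreaRect((w*1000).astype(np.float32))
        if a<b:a,b,t=b,a,t+90
        out.append((cx/1000,cy/1000,a,b,(np.deg2rad(t)+np.pi/2)%np.pi-np.pi/2))
    return out
E
python3 - <<'E'
from H import *
t=cams.camera("top");s=cams.camera("scene")
for b in blobs(t,(215,245,320,300),.01):print("top",np.round(b,4))
for b in blobs(s,(220,185,300,275),.01):print("scn",np.round(b,4))
a=cv2.resize(t["image"][145:305,140:410],None,fx=2.9,fy=2.9,interpolation=2)
b=cv2.resize(s["image"][105:335,175:395],None,fx=2.6,fy=2.6,interpolation=2)
cv2.imwrite("pics/t1.png",a[:,:,::-1]);cv2.imwrite("pics/s1.png",b[:,:,::-1])
E
```

```text
top [ 0.4589  0.1339 98.8584 52.8237  0.3905]
top [ 0.4606  0.3301 96.8571 51.1399  0.4628]
scn [ 0.457   0.1321 97.8876 51.6336  0.4091]
scn [ 0.4595  0.3271 98.2801 52.177   0.4483]
```

View pics/t1.png

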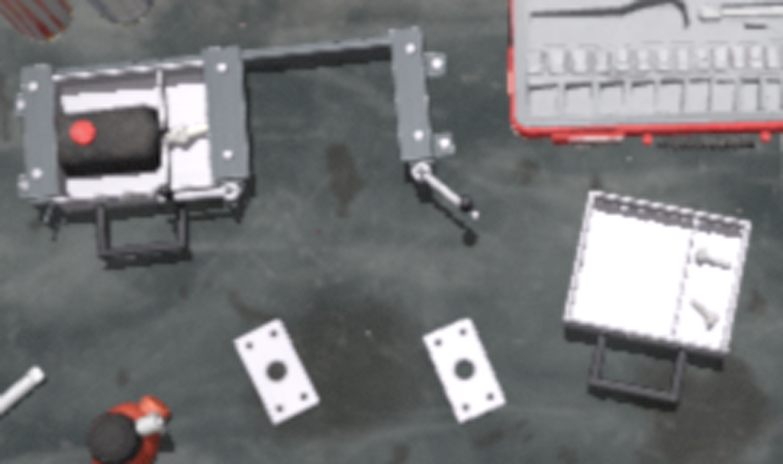

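View pics/s1.png

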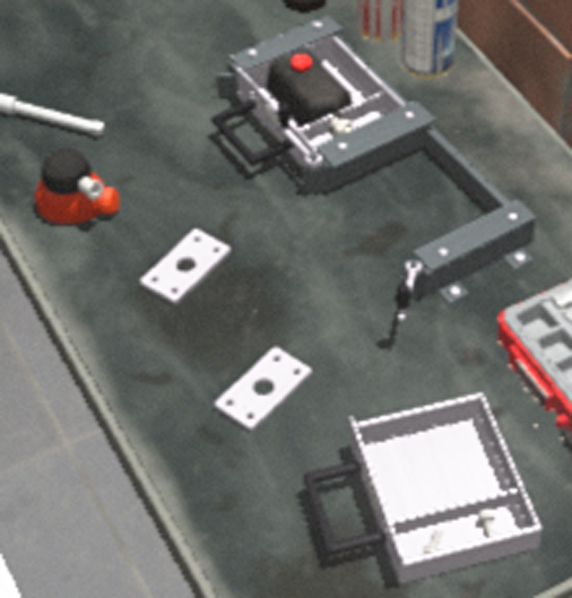

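The crops give clear features: rack bolts and hinges in t1 (mid post 222,68 / 227,155; right post 411,48 / 420,135; hinges 231,190 / 421,172; bar tip 475,215), tray rim corners at 593,192 / 750,220 / 727,352 / 567,322, and matching points in s1. I'll locate the tray and rack from these.

```bash
cat > loc.py <<'E'
from H import *
def fit2(m,w):  # planar rigid model->world
    m=np.array(m,float);w=np.array(w);mc,wc=m.mean(0),w.mean(0);a=m-mc;b=w-wc
    th=np.arctan2((a[:,0]*b[:,1]-a[:,1]*b[:,0]).sum(),(a*b).sum())
    c,s=np.cos(th),np.sin(th);Rm=np.array([[c,-s],[s,c]]);t=wc-Rm@mc
    return t,th,1000*(w-(m@Rm.T+t))
def centroid(c,uv,r=3):
    u,v=np.round(uv).astype(int);g=c["image"].mean(2)[v-r:v+r+1,u-r:u+r+1];w=np.clip(g-np.percentile(g,60),0,None)
    V,U=np.mgrid[v-r:v+r+1,u-r:u+r+1];return np.array([(w*U).sum(),(w*V).sum()])/w.sum()
E
python3 - <<'E'
from loc import *
t=cams.camera("top");s=cams.camera("scene")
T=lambda p:np.array([140,145])+(np.array(p)+.5)/2.9-.5
S=lambda p:np.array([175,105])+(np.array(p)+.5)/2.6-.5
bt=[(35,87),(38,175),(222,68),(227,155),(411,48),(420,135)]
bs=[(251,52),(319,24),(341,146),(411,108),(444,252),(513,216)]
bs=[bs[i] for i in(1,0,3,2,5,4)]
for c,L,n in((t,[T(p) for p in bt],"T"),(s,[S(p) for p in bs],"S")):
    w=np.array([ray(c,centroid(c,p,2),.045)[0,:2] for p in L])
    print(n,np.round(w,4).tolist())
    d=w[4:].mean(0)-w[:2].mean(0);print(" yaw",np.arctan2(-d[1],-d[0])-np.pi/2,"len",np.linalg.norm(d),"dep",np.linalg.norm(w[0]-w[1]),"bay mid",w[2:].mean(0))
for n,c,h,t_ in(("T",t,[T((231,190)),T((421,172))],T((475,215))),("S",s,[S((313,157)),S((414,267))],S((401,316)))):
    print(n,"hinges",ray(c,[centroid(c,p,2) for p in h],.05)[:,:2].round(4).tolist(),"tip",ray(c,t_,.048)[0,:2].round(4))
m=[(70,85),(70,-85),(-70,-85),(-70,85)];z=[.036,.036,.05,.05]
m=np.array(m)/1000
for n,c,L in(("T",t,[T(p) for p in((593,192),(750,220),(727,352),(567,322))]),("S",s,[S(p) for p in((484,395),(540,522),(393,558),(352,420))])):
    w=[ray(c,p,zz)[0,:2] for p,zz in zip(L,z)];print(n,[np.round(k,4).tolist() for k in fit2(m,w)])
print("handle T",ray(t,[T((590,387)),T((678,403))],.024)[:,:2].mean(0))
a=cv2.resize(t["image"][207:287,328:406],(400,410),interpolation=2);b=cv2.resize(s["image"][252:334,288:368],(400,410),interpolation=2)
cv2.imwrite("pics/tr.png",np.hstack([a,b])[:,:,::-1])
E
```

```text
T [[0.7642, 0.5838], [0.6696, 0.5766], [0.7806, 0.3847], [0.6859, 0.3772], [0.7972, 0.1853], [0.7024, 0.177]]
 yaw 0.08224723000182377 len 0.4004372882948808 dep 0.09490858309581261 bay mid [0.74151379 0.28102724]
S [[0.7629, 0.5835], [0.6681, 0.5751], [0.7808, 0.3871], [0.6849, 0.3763], [0.7957, 0.1848], [0.7006, 0.1767]]
 yaw 0.08185413472831704 len 0.3998555622591113 dep 0.09514189123127964 bay mid [0.74051796 0.28121936]
T hinges [[0.6445, 0.3712], [0.6632, 0.1723]] tip [0.6142 0.1185]
S hinges [[0.6432, 0.3711], [0.6574, 0.1666]] tip [0.6132 0.1168]
T [[0.5526, -0.0703], -0.2097, [[0.1015, -2.7173], [2.22, 1.2122], [-0.492, 2.9943], [-1.8294, -1.4891]]]
S [[0.5515, -0.0699], -0.2236, [[0.5723, -3.9441], [4.0811, 6.955], [-5.1677, 3.002], [0.5143, -6.0129]]]
handle T [ 0.42670386 -0.0416354 ]
```

View pics/tr.png

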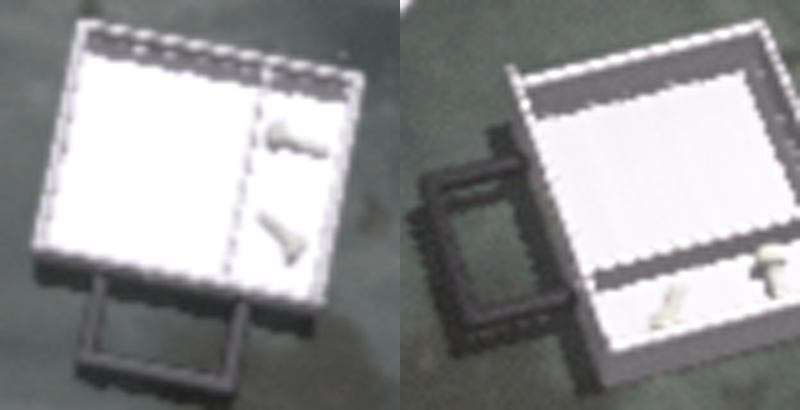

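The left panel (top view) gives rim corners at (80,20), (364,73), (322,303), (33,248) and handle outer corners at (77,376), (236,395). The right panel (scene) gives (763,22), (510,68), (608,352) and handle corners (422,178), (465,325).

```bash
python3 - <<'E'
from loc import *
t=cams.camera("top");s=cams.camera("scene")
T=lambda p:np.array([328,207])+(np.array(p)+.5)/5.127-.5
S=lambda p:np.array([288,252])+(np.array(p)-[400,0]+.5)/5-.5
M=np.array([(70,85,36),(70,-85,36),(-70,-85,50),(-70,85,50),(-130,47,29),(-130,-47,29)])/1000
A=[(80,20),(364,73),(322,303),(33,248),(77,376),(236,395)]
iS=[0,3,2,4,5];B=[(763,22),(510,68),(608,352),(422,178),(465,325)]
wT=[ray(t,T(p),z)[0,:2] for p,z in zip(A,M[:,2])]; wS=[ray(s,S(p),z)[0,:2] for p,z in zip(B,M[iS,2])]
for m,w in((M,wT),(M[iS],wS),(np.r_[M,M[iS]],wT+wS)):
    f=fit2(m[:,:2],w);print(f[0].round(4),round(f[1],4),f[2].round(1).tolist())
# IK checks
def down(yaw): return (R.from_euler("z",yaw)*R.from_euler("x",np.pi)).as_rotvec()
ro=np.array([.6643,.2748]);ry=.082
for n,p,z,yaw in(("A",(.458,.133),.001,.4),("B",(.46,.3286),.001,.455),("tray",(.552,-.07),.1,-.21),("h0",(.428,-.043),.008,-.21-np.pi/2),
   ("pre",ro+R.from_euler("z",ry).apply([-.235,0,0])[:2],.008,ry-np.pi/2),("home",ro+R.from_euler("z",ry).apply([-.057,0,0])[:2],.008,ry-np.pi/2)):
  for k in(0,np.pi):
    q=env.inverse_kinematics([*p,z],down(yaw+k));print(n,k>0,None if q is None else np.round(q,2))
E
```

```text
[ 0.5525 -0.0687] -0.2106 [[1.3, -1.4], [1.4, -1.3], [0.7, 1.1], [0.4, 0.2], [-5.4, 0.6], [1.5, 0.8]]
[ 0.5521 -0.073 ] -0.2269 [[-0.7, 2.1], [0.1, 0.5], [-2.3, -4.5], [1.9, -1.2], [0.9, 3.2]]
[ 0.5525 -0.0704] -0.2158 [[1.1, 0.8], [2.0, 0.8], [1.1, 2.4], [-0.0, 1.7], [-5.7, 1.8], [1.6, 1.9], [-0.3, -1.5], [0.8, -1.5], [-3.4, -6.1], [2.4, -2.5], [0.3, 2.2]]
A False [-0.39  0.94  0.01  2.14 -0.17  0.06 -1.38]
A True [ 0.11  1.08 -0.83  2.12  1.43  0.72  0.21]
B False [-0.86  1.    0.28  1.89 -0.73  0.36 -1.13]
B True [-0.08  1.33 -1.26  1.85  1.41  1.21  0.16]
tray False [ 0.01  0.8   0.06  1.89 -0.1   0.46 -1.64]
tray True [ 0.46  0.89 -0.73  1.87  0.88  0.74  0.58]
h0 False [ 0.24  0.94 -0.4   2.27  1.67  0.32  1.25]
h0 True [ 0.66  1.28 -1.26  2.25  1.53  1.15 -1.74]
pre False [ 0.02  1.3  -1.26  2.04  1.46  1.17  1.27]
pre True [-0.74  0.95  0.19  2.08 -0.92  0.2   0.36]
home False [ 0.05  1.36 -1.26  1.53  1.33  1.28  1.81]
home True [-0.59  1.05  0.2   1.57 -0.33  0.56 -0.12]
```

```bash
cat >> H.py <<'E'
def down(yaw): return (R.from_euler("z",yaw)*R.from_euler("x",np.pi)).as_rotvec()
def st(tag=""):
    s=env.get_state();print(tag,"t%.1f"%s["time"],s["tcp_pos"].round(4),"F",s["force"].round(1),"gap %.4f ff %.1f"%(s["finger_gap"],s["finger_force"]));return s
TP=np.array([.5525,-.0704]);TY=-.213
def intray(x,y): return TP+R.from_euler("z",TY).apply([x,y,0])[:2]
def pick(p,yaw):
    env.move_ptp([*p,.09],down(yaw)); hand.gripper_to(.066,50)
    env.servo_line([*p,.001],down(yaw),speed=.12); st("low")
    hand.gripper_to(.03,50); st("grip")
    env.servo_line([*p,.12],speed=.2); st("up")
def place(z):
    p=intray(0,.027); env.move_ptp([*p,.12],down(TY))
    env.servo_line([*p,z+.02],speed=.15); env.servo_line([*p,z],speed=.05); st("placed")
    hand.gripper_to(.062); env.servo_line([*p,.13],speed=.2); st("off")
E
python3 - <<'E'
from H import *
pick((.458,.133),.40)
E
```

```text
low t4.5 [0.4583 0.133  0.0014] F [-0.6  0.5 -0.9] gap 0.0658 ff 0.0
grip t4.8 [0.4584 0.1333 0.0021] F [-1.   0.8  6.1] gap 0.0480 ff 51.3
up t5.6 [0.4574 0.1332 0.1195] F [-0.1  0.2 -2.5] gap 0.0478 ff 52.2
```

```bash
python3 - <<'E'
from H import *
place(.006)
pick((.460,.3286),.455)
place(.0165)
t=cams.camera("top");print(blobs(t,(335,210,402,275),.023,thr=225))
s=cams.camera("scene")
a=cv2.resize(t["image"][207:287,328:406],(400,410),interpolation=2);b=cv2.resize(s["image"][252:334,288:368],(400,410),interpolation=2)
cv2.imwrite("pics/tr2.png",np.hstack([a,b])[:,:,::-1])
E
```

```text
placed t7.7 [ 0.558  -0.0441  0.0057] F [ 0.2 -0.9 -3.3] gap 0.0482 ff 52.2
off t8.8 [ 0.5576 -0.0435  0.1293] F [ 0.2  0.1 -0.8] gap 0.0622 ff 0.0
low t11.3 [0.4605 0.3287 0.0015] F [-1.2 -0.4 -0. ] gap 0.0657 ff 0.0
grip t11.6 [0.4605 0.3291 0.0023] F [-1.3  0.2  5.5] gap 0.0481 ff 51.3
up t12.4 [0.459  0.3285 0.1192] F [-1.3 -0.2 -2.9] gap 0.0481 ff 52.0
placed t15.1 [ 0.5581 -0.0441  0.0163] F [ 0.9  0.2 -2.9] gap 0.0483 ff 52.0
off t16.1 [ 0.5576 -0.0435  0.1293] F [-0.1 -0.6 -0.7] gap 0.0618 ff 0.0
[(0.5440362548828125, -0.08936185455322265, 119.60262298583984, 117.06755828857422, np.float64(1.3374783815897087))]
```

View pics/tr2.png

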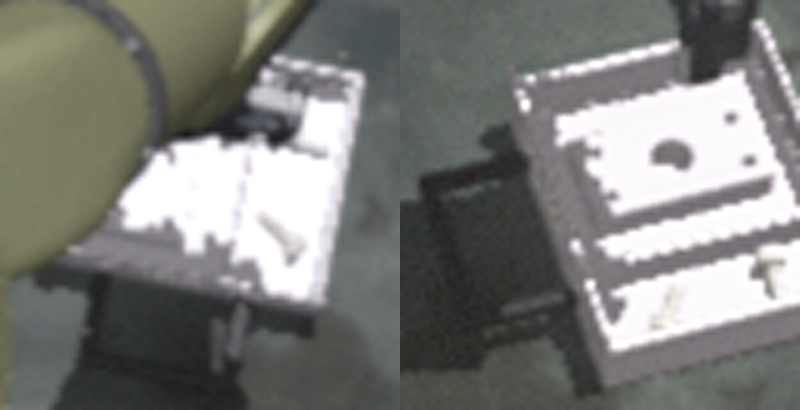

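Both plates lie squarely stacked: the single block with its bore at about (672,155) in the right panel. The screws are still in place at (668,305) and (770,270). Next is gripping the handle.

```bash
python3 - <<'E'
from H import *
h=intray(-.125,0)
for k in(1,-1):
  print(k,[None if q is None else np.round(q,2) for q in(env.inverse_kinematics([*h,z],down(TY+k*np.pi/2)) for z in(.1,.006))])
k=1
env.move_ptp([*h,.1],down(TY+k*np.pi/2)); hand.gripper_to(.042,60)
env.servo_line([*h,.006],speed=.1); st("low")
hand.gripper_to(.0,60); s=st("grip"); print(s["joints"].round(2))
ro=np.array([.6643,.2748]);ry=.082
for x in(-.235,-.15,-.057):
  p=ro+R.from_euler("z",ry).apply([x,0,0])[:2];q=env.inverse_kinematics([*p,.006],down(ry+k*np.pi/2));print(x,p,None if q is None else q.round(2))
E
```

```text
1 [array([-0.05,  0.72,  0.08,  2.25, -0.29,  0.18,  0.08]), array([ 0.66,  1.29, -1.26,  2.24,  1.53,  1.15, -1.74])]
-1 [array([-0.14,  0.73,  0.22,  2.26, -0.73,  0.22, -2.61]), array([ 0.24,  0.95, -0.4 ,  2.26,  1.66,  0.32,  1.26])]Traceback (most recent call last):
  File "<stdin>", line 7, in <module>
station.MotionError: the arm cannot follow that straight line within its joint ranges
```

```bash
python3 - <<'E'
from H import *
h=intray(-.125,0);o=down(TY-np.pi/2)
q=env.inverse_kinematics([*h,.006],o)
env.servo_line([*h,.2],speed=.2)
q=np.array(q);q[1]-=.25;env.move_joints(q);st("j")
for z in(.1,.05,.006):
  a=env.inverse_kinematics([*h,z],o);print(z,None if a is None else a.round(2))
ro=np.array([.6643,.2748]);ry=.082
for x in(-.235,-.15,-.057):
  p=ro+R.from_euler("z",ry).apply([x,0,0])[:2];a=env.inverse_kinematics([*p,.006],down(ry-np.pi/2));print(x,p,None if a is None else a.round(2))
E
```

```text
j t19.8 [ 0.4871 -0.0889  0.1066] F [ 0.4 -0.   0.7] gap 0.0421 ff 0.0
0.1 [ 0.69  1.06 -1.3   2.22  1.28  1.07  1.55]
0.05 [ 0.66  1.17 -1.25  2.24  1.42  1.08  1.46]
0.006 [ 0.65  1.25 -1.2   2.24  1.54  1.09  1.4 ]
-0.235 [0.43008963 0.25555159] [ 0.03  1.31 -1.28  2.04  1.46  1.2   1.27]
-0.15 [0.51480402 0.26251378] [ 0.06  1.33 -1.26  1.81  1.39  1.22  1.54]
-0.057 [0.60749153 0.27013124] [ 0.05  1.35 -1.24  1.53  1.32  1.25  1.82]
```

```bash
python3 - <<'E'
from H import *
h=intray(-.125,0);o=down(TY-np.pi/2)
env.move_ptp([*h,.1],o);s=st("hov");print(s["joints"].round(2))
env.servo_line([*h,.006],speed=.1); st("low")
hand.gripper_to(.0,60); s=st("grip"); print(s["joints"].round(2))
ro=np.array([.6643,.2748]);ry=.082
for x in(-.235,-.057):
  p=ro+R.from_euler("z",ry).apply([x,0,0])[:2];a=env.inverse_kinematics([*p,.006],down(ry-np.pi/2));print(x,None if a is None else a.round(2))
c=cams.camera("scene");cv2.imwrite("pics/h.png",c["image"][80:480,60:560,::-1])
E
```

```text
hov t20.2 [ 0.4307 -0.0443  0.0999] F [ 0.2 -1.  -0.7] gap 0.0421 ff 0.0
[ 0.69  1.06 -1.3   2.22  1.28  1.07  1.55]
low t21.3 [ 0.4307 -0.0438  0.0065] F [ 0.6 -0.1 -0.1] gap 0.0422 ff 0.0
grip t21.6 [ 0.4308 -0.0441  0.0065] F [-0.4 -1.6  6.2] gap 0.0089 ff 59.0
[ 0.64  1.24 -1.18  2.24  1.54  1.07  1.4 ]
-0.235 [ 0.02  1.29 -1.24  2.04  1.46  1.15  1.27]
-0.057 [ 0.04  1.34 -1.22  1.53  1.31  1.24  1.82]
```

View pics/h.png

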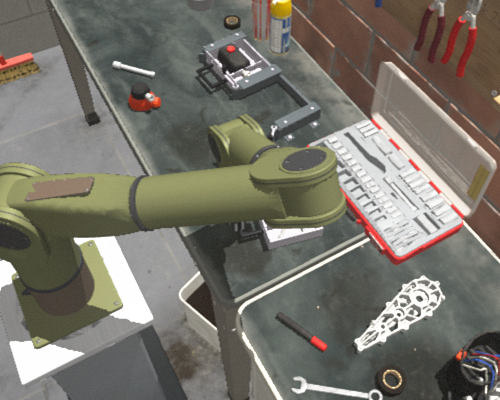

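The handle is gripped (gap 8.9 mm). The picture shows the tray under the wrist at about (290,235), with the elbow high and clear of the bench things. I'll drag it to in front of the bay.

```bash
cat >> H.py <<'E'
RO=np.array([.6643,.2748]);RY=.082
def rk(x,y=0): return RO+R.from_euler("z",RY).apply([x,y,0])[:2]
E
python3 - <<'E'
from H import *
env.servo_line([.418,.06,.0065],down(-.10-np.pi/2),speed=.09);st()
p=rk(-.247);env.servo_line([*p,.0065],down(RY-np.pi/2),speed=.09);s=st();print(s["joints"].round(2),R.from_rotvec(s["ee_rot"]).as_euler("xyz")[2]+np.pi/2)
t=cams.camera("top");c=cams.camera("scene")
a=cv2.resize(t["image"][150:270,215:335],(400,400),interpolation=2);b=cv2.resize(c["image"][120:260,240:380],(400,400),interpolation=2)
cv2.imwrite("pics/pre.png",np.hstack([a,b])[:,:,::-1])
E
```

```text
t23.0 [0.4189 0.0556 0.0065] F [  2.7 -10.2   7.8] gap 0.0086 ff 61.5
 t25.3 [0.4188 0.2481 0.0062] F [  1.  -13.7  11.8] gap 0.0085 ff 64.3
[ 0.02  1.29 -1.25  2.08  1.46  1.17  1.23] 0.07718563619805252
```

View pics/pre.png

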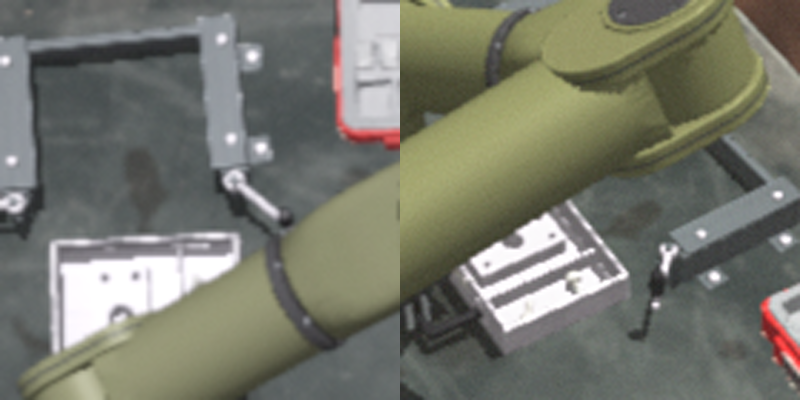

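The top panel shows the tray's rear rim from (53,241) to (240,234), roughly square to the rack bay, with the stack and the screws still in the tray. I'll compute its offset in the rack frame.

```bash
python3 - <<'E'
from H import *
t=cams.camera("top")
x0,y0,x1,y1=225,215,292,245
g=t["image"].min(2)
for v in (226,230,234,238): print(v,g[v,226:236].tolist())
U=lambda p:np.array([215,150])+(np.array(p)+.5)/3.3333-.5
w=ray(t,[U((53,241)),U((240,234)),U((50,300))],.036)[:,:2]
r=R.from_euler("z",-RY).apply(np.c_[w-RO,np.zeros(3)])[:,:2]
print(r.round(4),"yaw rel",np.arctan2(r[1,0]-r[0,0],-(r[1,1]-r[0,1])))
s=st();print(R.from_euler("z",-RY).apply([*(s["tcp_pos"][:2]-RO),0]).round(4))
E
```

```text
226 [102, 102, 101, 133, 216, 212, 141, 116, 121, 124]
230 [107, 106, 108, 134, 204, 206, 163, 220, 249, 252]
234 [102, 102, 104, 130, 204, 204, 145, 140, 220, 249]
238 [102, 106, 106, 122, 190, 208, 171, 146, 222, 249]
[[-0.0471  0.0691]
 [-0.058  -0.1004]
 [-0.1011  0.0757]] yaw rel -0.06447463880626784
 t25.5 [0.4188 0.2481 0.0061] F [  0.2 -13.8  11.3] gap 0.0087 ff 64.3
[-0.2468 -0.0065  0.    ]
```

```bash
python3 - <<'E'
from H import *
t=cams.camera("top");g=t["image"].min(2).astype(float)
tr=lambda uv:R.from_euler("z",-RY).apply(np.c_[ray(t,uv,.036)[:,:2]-RO,np.zeros(len(uv))])[:,:2]
# left rim outer edge, per row; rear rim outer edge, per column (half-level crossing)
L=[]
for v in range(225,243):
    r=g[v,224:234];i=int(np.argmax(r>160));L.append((224+i-1+(160-r[i-1])/(r[i]-r[i-1]),v))
T=[]
for u in range(234,282):
    r=g[214:232,u];i=int(np.argmax(r>160))
    if i>0:T.append((u,214+i-1+(160-r[i-1])/(r[i]-r[i-1])))
L,T=tr(np.array(L)),tr(np.array(T))
def line(P,ax):
    a=P[:,ax];b=P[:,1-ax]
    for _ in range(3):
        k=np.polyfit(a,b,1);e=np.abs(np.polyval(k,a)-b);m=e<max(.002,1.5*np.median(e));a,b=a[m],b[m]
    return k,len(a)
kl,n1=line(L,0);kt,n2=line(T,1);print("left y=",kl,n1,"rear x=",kt,n2)
print("yaw left",kl[0],"yaw rear",-kt[0])
E
```

```text
left y= [-0.03552157  0.07184525] 18 rear x= [ 0.04846249 -0.05010717] 35
yaw left -0.0355215666801642 yaw rear -0.048462485054934924
```

```bash
cat > meas.py <<'E'
from H import *
def meas():
    t=cams.camera("top");g=t["image"].min(2).astype(float)
    tr=lambda uv:R.from_euler("z",-RY).apply(np.c_[ray(t,uv,.036)[:,:2]-RO,np.zeros(len(uv))])[:,:2]
    L=[];T=[]
    for v in range(225,240):
        r=g[v,220:234];i=int(np.argmax(r>160))
        if i>0:L.append((220+i-1+(160-r[i-1])/(r[i]-r[i-1]),v))
    for u in range(234,278):
        r=g[208:232,u];i=int(np.argmax(r>160))
        if i>0:T.append((u,208+i-1+(160-r[i-1])/(r[i]-r[i-1])))
    out=[]
    for P,ax in((tr(np.array(L)),0),(tr(np.array(T)),1)):
        a=P[:,ax];b=P[:,1-ax]
        for _ in range(3):
            k=np.polyfit(a,b,1);e=np.abs(np.polyval(k,a)-b);m=e<max(.002,1.5*np.median(e));a,b=a[m],b[m]
        out.append(k)
    kl,kt=out;xr=kt[1];print("yaw L %.3f R %.3f  rear x %.4f  centre y at rear %.4f"%(kl[0],-kt[0],xr,np.polyval(kl,xr)-.085))
E
python3 - <<'E'
from meas import *
env.servo_line([*rk(-.240,.006),.0065],down(RY+.06-np.pi/2),speed=.05)
s=st();print(R.from_euler("z",-RY).apply([*(s["tcp_pos"][:2]-RO),0]).round(4),R.from_rotvec(s["ee_rot"]).as_euler("xyz")[2]+np.pi/2-RY)
meas()
E
```

```text
t25.9 [0.4249 0.2576 0.0065] F [ 0.7 -7.8  9.4] gap 0.0089 ff 60.0
[-0.24    0.0025  0.    ] 0.058028335772680364
yaw L 0.043 R 0.040  rear x -0.0437  centre y at rear 0.0151
```

```bash
python3 - <<'E'
from meas import *
env.servo_line([*rk(-.232,-.003),.0065],down(RY+.02-np.pi/2),speed=.05)
s=st();print(R.from_euler("z",-RY).apply([*(s["tcp_pos"][:2]-RO),0]).round(4),R.from_rotvec(s["ee_rot"]).as_euler("xyz")[2]+np.pi/2-RY)
meas()
E
```

```text
t26.3 [0.4321 0.2533 0.0066] F [-4.   1.   2.2] gap 0.0085 ff 59.3
[-0.2332 -0.0025  0.    ] 0.022615878089155064
yaw L 0.049 R 0.047  rear x -0.0373  centre y at rear 0.0107
```

```bash
python3 - <<'E'
from meas import *
env.servo_line([*rk(-.228,-.003),.0065],down(RY-.022-np.pi/2),speed=.03)
s=st();print(R.from_euler("z",-RY).apply([*(s["tcp_pos"][:2]-RO),0]).round(4),R.from_rotvec(s["ee_rot"]).as_euler("xyz")[2]+np.pi/2-RY)
meas()
E
```

```text
t26.6 [0.437  0.2545 0.0066] F [-3.5  4.6 -1. ] gap 0.0090 ff 59.5
[-0.2282 -0.0016  0.    ] -0.02081847662192164
yaw L -0.010 R -0.009  rear x -0.0324  centre y at rear 0.0011
```

```bash
python3 - <<'E'
from H import *
def go(x,y=-.003,yaw=-.012,sp=.06):
    env.servo_line([*rk(x,y),.0065],down(RY+yaw-np.pi/2),speed=sp)
    s=env.get_state();f=R.from_euler("z",-RY).apply(s["force"]);r=R.from_euler("z",-RY).apply([*(s["tcp_pos"][:2]-RO),0])
    print("t%.1f"%s["time"],r[:2].round(4),"F",f.round(1),"gap %.4f"%s["finger_gap"]);return f
yaw=-.02
for x in(-.19,-.15,-.11,-.08,-.068):
    f=go(x,yaw=yaw); yaw=-.01
    if abs(f[:2]).max()>45: print("stop");break
else:
    for x in np.arange(-.065,-.046,.003):
        f=go(x,sp=.02)
        if f[0]<-30: break
E
```

```text
t27.5 [-0.195  -0.0028] F [-14.    0.9   7. ] gap 0.0085
t28.3 [-0.1526 -0.0032] F [-8.3  0.6  4.8] gap 0.0089
t29.1 [-0.1127 -0.003 ] F [-7.2  0.1  5. ] gap 0.0085
t29.8 [-0.0823 -0.0029] F [-6.5  1.3  5. ] gap 0.0084
t30.1 [-0.0699 -0.0029] F [-6.3  0.7  4. ] gap 0.0087
t30.4 [-0.0685 -0.0028] F [-9.8  0.4  5.3] gap 0.0086
t30.7 [-0.0656 -0.0027] F [-9.6  0.   6.2] gap 0.0085
t31.0 [-0.0626 -0.0027] F [-9.9 -0.1  5.1] gap 0.0087
t31.3 [-0.0596 -0.0027] F [-10.8   1.    5.8] gap 0.0087
t31.6 [-0.0587 -0.0027] F [-15.1  -1.1   8. ] gap 0.0084
t31.9 [-0.0588 -0.0027] F [-22.6  -2.9  13.1] gap 0.0089
t32.2 [-0.0588 -0.0027] F [-28.9  -5.2  16.2] gap 0.0088
```

The tray is against its stop (TCP held at -0.0588 as the force rose). I'll release the handle and go to the latch knob.

```bash
cat >> H.py <<'E'
HG=rk(-.009,-.1)
def kp(th,r=.062):
    a=RY+np.pi/2+th; return HG+r*np.array([np.cos(a),np.sin(a)]), RY+np.pi/2+th-np.pi
E
python3 - <<'E'
from H import *
env.servo_line([*rk(-.0588,-.0027),.0065],speed=.02);st("relax")
p=env.get_state()["tcp_pos"]
hand.gripper_to(.04);st("open")
env.servo_line([p[0],p[1],.16],speed=.15)
t=cams.camera("top");print("knob px est",proj(t,[*kp(2.33)[0],.08]))
k,y=kp(2.33);print(k,y)
env.move_ptp([*k,.16],down(y));hand.gripper_to(.05,20);s=st("above");print(s["joints"].round(2))
c=cams.camera("scene");t=cams.camera("top")
a=cv2.resize(t["image"][150:270,215:335],(400,400),interpolation=2);b=cv2.resize(c["image"][120:260,240:380],(400,400),interpolation=2)
cv2.imwrite("pics/home.png",np.hstack([a,b])[:,:,::-1])
E
```

```text
relax t32.9 [0.606  0.2674 0.0067] F [-2.6  1.6  3.1] gap 0.0087 ff 60.2
open t33.4 [0.6063 0.2668 0.0063] F [-0.2  0.1 -0.2] gap 0.0401 ff 0.0
knob px est [[299.6593044  213.83266279]]
[0.62219396 0.12818119] 0.8412036732051034
above t36.8 [0.622  0.1282 0.1596] F [-0.4  0.5  0.4] gap 0.0499 ff 0.0
[-0.69  0.96  0.87  1.63 -0.86  0.98 -0.25]
```

View pics/home.png

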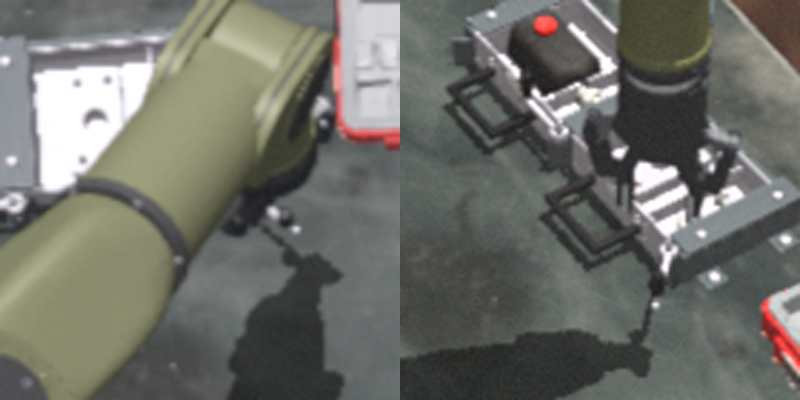

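The tray is in the bay, its handle matching the neighbour's, with the stack intact; the knob at (657,282) in the right panel agrees with the estimate. I'll descend on it and sweep the latch closed.

```bash
python3 - <<'E'
from H import *
k,y=kp(2.33)
env.servo_line([*k,.06],speed=.1);s=st("down")
if s["force"][2]<5:
    hand.gripper_to(.0,20);st("grip")
    g=env.get_state()["finger_gap"]
    if g>.008:
        hand.gripper_to(.021,20);st("loose")
        for th in np.arange(2.1,-.01,-.233):
            k,y=kp(th);env.servo_line([*k,.06],down(y),speed=.08);s=st("%.2f"%th)
            if np.abs(s["force"]).max()>30:print("stop");break
E
```

```text
down t38.0 [0.6228 0.1281 0.0607] F [-0.2  0.1  0.5] gap 0.0500 ff 0.0
grip t38.4 [0.6224 0.1283 0.0604] F [-0.2 -0.2  2.9] gap 0.0130 ff 19.8
loose t38.7 [0.6221 0.1282 0.0599] F [-0.3  0.8 -0.5] gap 0.0209 ff 0.0
2.10 t39.0 [0.6127 0.1389 0.0599] F [ 0.1  0.4 -0.6] gap 0.0208 ff 0.0
1.87 t39.4 [0.6062 0.1512 0.06  ] F [-0.2  0.4 -0.3] gap 0.0208 ff 0.0
1.63 t39.8 [0.6025 0.1649 0.0601] F [ 0.1 -0.3  1.5] gap 0.0209 ff 0.0
1.40 t40.2 [0.602  0.1791 0.0601] F [ 0.6 -0.1 -0.9] gap 0.0210 ff 0.0
1.17 t40.6 [0.6048 0.1932 0.0601] F [ 0.1 -0.4  0.3] gap 0.0212 ff 0.0
0.93 t41.0 [0.6107 0.2062 0.06  ] F [-0.3 -0.7  0.6] gap 0.0211 ff 0.0
0.70 t41.4 [0.6195 0.2175 0.06  ] F [0.  0.1 0.1] gap 0.0210 ff 0.0
0.47 t41.7 [0.6308 0.2265 0.06  ] F [-1.   0.5 -0.3] gap 0.0210 ff 0.0
0.24 t42.1 [0.6437 0.2327 0.06  ] F [-0.2 -0.1  0. ] gap 0.0210 ff 0.0Traceback (most recent call last):
  File "<stdin>", line 10, in <module>
station.MotionError: the arm cannot follow that straight line within its joint ranges
```

```bash
python3 - <<'E'
from H import *
print(env.get_state()["joints"].round(2))
for th in(.12,.04,-.02,-.06,-.1,-.14,-.18):
    k,y=kp(th);env.servo_line([*k,.06],speed=.04);s=st("%.2f"%th)
    if np.abs(s["force"][:2]).max()>12:print("stop");break
hand.gripper_to(.0,20);s=st("grip")
d=R.from_euler("z",-RY).apply([*(s["tcp_pos"][:2]-HG),0]);print(d.round(4),"theta",np.arctan2(-d[0],d[1]))
E
```

```text
[-0.79  1.15  0.84  1.51 -0.99  0.95 -2.46]
0.12 t42.5 [0.6513 0.235  0.06  ] F [ 0.7  0.4 -0.6] gap 0.0212 ff 0.0
0.04 t42.7 [0.6563 0.2359 0.06  ] F [ 0.3 -0.5 -0. ] gap 0.0209 ff 0.0
-0.02 t43.0 [0.66   0.2362 0.06  ] F [0.1 0.1 0.3] gap 0.0210 ff 0.0
-0.06 t43.2 [0.6612 0.2364 0.0598] F [-5.  -0.7  1.2] gap 0.0207 ff 1.9
-0.10 t43.5 [0.6614 0.2365 0.0596] F [-9.3  0.1  5.6] gap 0.0212 ff 4.7
-0.14 t43.7 [0.6616 0.2365 0.0594] F [-15.5  -0.3   9.5] gap 0.0209 ff 7.3
stop
grip t44.0 [0.6581 0.2354 0.0594] F [-23.7  -1.1  16. ] gap 0.0130 ff 21.9
[-0.0004  0.0613  0.    ] theta 0.006574157728401456
```

```bash
python3 - <<'E'
from H import *
p=env.get_state()["tcp_pos"]
env.servo_line([p[0],p[1],.061],speed=.03);hand.gripper_to(.04,20);st("open")
env.servo_line([p[0],p[1],.2],speed=.15)
q=env.get_state()["joints"].copy();q[0]-=.9;q[1]-=.3;env.move_joints(q);st("clear")
c=cams.camera("scene");t=cams.camera("top")
a=cv2.resize(t["image"][150:270,215:335],(400,400),interpolation=2);b=cv2.resize(c["image"][120:260,240:380],(400,400),interpolation=2)
cv2.imwrite("pics/end.png",np.hstack([a,b])[:,:,::-1])
E
```

```text
open t44.8 [0.659  0.2356 0.0617] F [ 0.5  0.7 -0.2] gap 0.0402 ff 0.0
clear t48.1 [0.2234 0.6764 0.39  ] F [-0.2 -1.   0. ] gap 0.0404 ff 0.0
```

View pics/end.png

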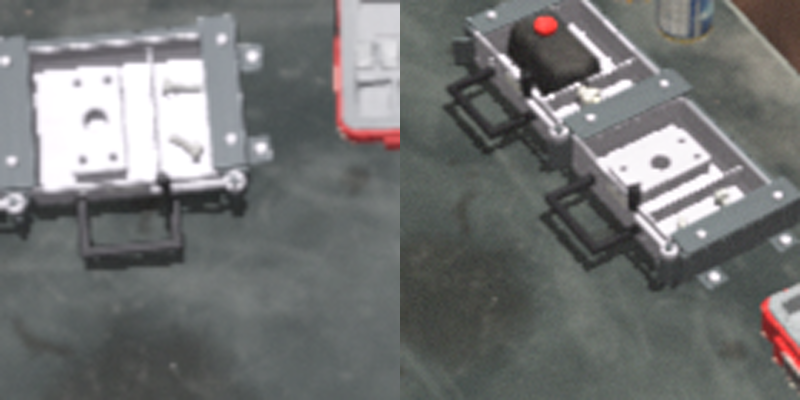

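The picture shows the tray home in the bay, the plates stacked at (97,120), both screws inside, and the latch across the front with its knob at (163,185).

```bash
python3 -c "
from station import job;print(job.close_job())"
```

```text
the job is handed in; nothing more can be done
None
```

The job is handed in at about 48 s of the 72 s limit: both plates are stacked in the wide compartment, the tray is against its rear stop in the free bay, both screws are still in it and the latch is closed; no verdict came back.

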